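Slide tray under the reader bridge

ROBOT

A 6-joint arm with a two-finger parallel gripper is mounted at the origin on the work surface. World frame = base frame: x ahead of the robot, y to its left, z up, the work surface at z = 0. Lengths are in mm, angles in rad, forces in N, time in s.
With the tool pointing down it reaches from about 150 to 775 mm from the base axis. Payload 6.1 kg.
Tool frame: the origin (TCP) lies at the very end of the fingers, on their centre line; the grasp point (between the pads) lies 19 mm behind it; y points along the fingers, z is the direction in which the jaws open and shut, and the axes are right-handed (so a half turn about y gives the same grasp; the last joint's range is limited). The gripper opens to 85 mm and grips with 20 to 120 N. Pads are 22 mm wide; open, the fingers measure 114 mm over their backs; the gripper's body (76 mm by 85 mm) begins 54 mm behind the grasp point. The pads swing forward as they close: fully open they stand 13 mm farther back than shut.
Start: joints at [1.214, 0.126, -0.04, 1.405, 0, 1.571], TCP at [183.363, 491.921, 231.295] pointing down, gripper open.
Joint ranges: [-2.72, 2.72], [-0.95, 1.95], [-1.27, 1.35], [-1.78, 2.02], [-1.46, 1.47], [-3.14, 3.14]. Speed limits (rad/s): [2.39, 2.39, 3.01, 3.14, 3.14, 3.14].

INTERFACE

Orientations are given as a 3x3 rotation matrix whose columns are the frame's x, y, z axes.
In Python, from plant import state, snapshot, calibration, finish_job gives the robot as it stands.
- The arm moves only by the tool drive_tool, never from a script. Its argument "targets" is a list of rows, each an object with "travel": the shift along the tool's x, y, z in m, a list of three; "delta_rot": the turn, a rotation vector about the tool's x, y, z in rad, a list of three; "jaw": the opening, from 0 (shut) to 1 (fully open). A call has 1 to 12 rows; each row is the pose to reach, as a shift and turn from the pose measured when the call began, along the tool's axes at that moment; what a row does not reach only later rows make up. A row lasts 1/12 s, in which the tool goes at most 41.7 mm and 7.16 degrees, less where a joint would pass 70% of its speed; a pose out of reach is approached as far as the arm can. A call with a gripper value outside its range is refused whole. The fingers move at their own pace and stop on an object; "squeeze" is the grip in N (left out, the last holds). Time passes only in rows, so rows that repeat a pose let the fingers close. It gives the time, the measured TCP pose, the force and the opening at its end, in the units of the state.
- state(): the state, without advancing time (a new reading comes with each control period).
- snapshot(name): name is "scene" or "top" or "wrist"; returns the picture (480x640x3 uint8, blue, green, red); there is no depth.
- calibration(name): a dict with "mtx" (3x3 intrinsics, pixels), "camera_from_world" (4x4, takes a point from world to camera coordinates); the wrist camera has in their place "T_tool_cam" (4x4, takes a point from camera to tool coordinates, whose origin is the TCP and whose axes are the tool frame's). Camera axes: x right, y down, z forward; pixel columns grow to the right and rows downward; lengths in mm; the calibration is good to about 2 mm. A picture is of the moment at which its call begins: read the wrist's pose just before it. calibration takes no time and is no camera call.
- finish_job(): hands the job in, once; it reports no verdict.
The state is a dict: "time": time; "qpos": joint angles; "joint_velocities": joint speeds; "effort": joint torques, N m; "eef_pos": TCP position; "ee_rot": TCP orientation; "contact_force": force on the tool from outside, world axes, zero at the start; "ft_torque": the same for the moment, N m; "gripper_width": finger opening in mm.
Only numpy, scipy, OpenCV 4.12 (cv2) and the standard library are available. Lean on these libraries where they do the work, as an engineer would, in place of code of your own. Each camera call takes 0.05 s, during which the arm holds its last target.

TASK

Without picking it up, push the grey tray of glass slides flat along the bench with the fingertips, under the low white bridge of the slide reader, until it is fully home and square against the metal end stop on the other side. Keep the tray flat on the bench all the way, do not bump the reader with the arm or fingers, and leave the tip box, vial, cap and tube rack where they are. Then move the fingers clear of everything.

Things in the scene. Friction and masses are not known exactly. Their poses are not given: they have to be found in the camera images.
- tray: Loose grey plastic slide tray, flat, 100 mm (its x) by 140 mm (its y) by 14 mm high, about 0.16 kg, glass slides fixed in its top recess. Origin: centre of its underside, on the bench; z up. Starts in front of the bridge (the reader's -y side), its +y end towards it, up to 25 mm off the channel's centre line and turned up to 0.25 rad against it.
- reader: White slide reader fixed to the bench. Origin: on the bench under the bridge's middle; z up. Channel along its y axis (tray goes in towards +y), 112 mm wide (x -56 to +56 mm), its floor the bare bench. Bridge beam: y -35 to +35 mm, underside 18 mm above the bench, top 48 mm; columns out to x = +-92 mm, same depth in y as the beam.
- stop (a point): Middle of the end stop's face at bench level, on the channel's centre line, 60 mm to +y of the reader's origin. The stop is a fixed aluminium bar across the channel, 12 mm high, 140 mm wide; two 12 mm high rails join it to the columns. Axes as the reader's.
- home (a point): Point on the bench where the tray's origin lies when home (its +y end touching the stop): 10 mm to -y of the reader's origin, on the centre line. Axes as the reader's, and the tray's are then parallel to them. At home 45 mm of the tray still stick out in front of the beam, so the fingers need not go under it.
- tip_box: Bystander: pale blue and white pipette tip box, 80 x 115 x 55 mm, beyond the end stop. Origin: centre of its underside.
- vial: Bystander: small amber vial with white cap, 26 mm diameter, 46 mm high, standing beside the reader on its +x side. Origin: centre of its underside.
- cap: Bystander: blue screw cap, 26 mm diameter, 14 mm high, lying beside the reader on its -x side. Origin: centre of its underside.
- rack: Bystander: teal tube rack, 85 x 170 x 66 mm high with tubes, beyond the reader on its +x, +y side. Origin: centre of its underside.
Not all that is in view belongs to the job. What is meant by the tray is not brown, and is the smaller of those in its own colour. Leave any yellow look-alike of the reader alone.

How it is judged (in metres and radians):
On the way:
1. the tray's leading end is under the bridge, flat on the bench (y of tray in the frame of home between -0.085 and -0.008 m and angle between tray's own z axis and vertical below 0.05 rad and x of tray in the frame of home between -0.02 and 0.02 m), for 0.05 s.
At the end, for the whole second after the job is handed in: The tray lies flat and still on the bench under the bridge, within 4 mm of home along the channel (against the end stop), within 9 mm of the centre line (as the channel allows) and within 0.06 rad of square (y of tray in the frame of home between -0.004 and 0.004 m and x of tray in the frame of home between -0.009 and 0.009 m and angle between the y axis of tray and the y axis of reader, either way round below 0.06 rad and angle between tray's own z axis and vertical below 0.03 rad and height (world z) of tray below 0.003 m and linear speed of tray below 0.01 m/s); the robot touches nothing.
It fails at once if the tray is lifted more than 6 mm off the bench or tipped more than 0.1 rad (height (world z) of tray above 0.006 m or angle between tray's own z axis and vertical above 0.1 rad).
It fails at once if the arm or fingers bump the reader (over 8 N) (contact force between any of the fingers, the arm and reader above 8 N).
It fails at once if a bystander is moved more than 15 mm (distance of any of tip_box, vial, cap, rack from where it was at the start of the episode above 0.015 m).
It also fails if it takes over 64 s, if anything falls off the work surface, if the arm or the gripper's body presses on something with over 40 N, if the wrist force passes 120 N, or if a joint passes its speed limit or range.

## Working session

There is one attempt and no reset: what is moved stays moved. The work goes in short steps, Python scripts to look and compute and a tool call to move; the robot and the scene stay as the last step left them, time stands still between calls to the robot, and variables do not carry over. Pictures are saved under pics/ and viewed, and the job is handed in when it is done.

Besides the shell and the picture viewer there is one more tool, called after ">>>" as name(argument=value, ...) on one line, values as JSON. drive_tool: Moves the arm, as the interface text tells. Its arguments: {"type":"object","properties":{"targets":{"type":"array","items":{"type":"object","properties":{"travel":{"type":"array","items":{"type":"number"}},"delta_rot":{"type":"array","items":{"type":"number"}},"jaw":{"type":"number"}}}},"squeeze":{"type":"number"}},"required":["targets"]}

```bash
mkdir -p pics; python3 - <<'E'
from plant import *
import cv2
s=state();print(s)
for n in("scene","top"):
    cv2.imwrite(f"pics/{n}0.png",snapshot(n));print(n,calibration(n))
print(calibration("wrist"))
E
```

```text
{'time': 0.0, 'qpos': array([ 1.21398652e+00,  1.26366615e-01, -4.06060102e-02,  1.40539223e+00,
       -4.80185201e-06,  1.57077591e+00]), 'joint_velocities': array([ 0.00130913,  0.00027519, -0.00040439,  0.00099398, -0.00010332,
        0.00037194]), 'effort': array([ 2.11684484e-03, -4.35914683e+01,  3.52924776e+01,  1.72441226e-02,
        1.09532307e-04, -3.44855131e-06]), 'eef_pos': array([183.23541323, 491.55334728, 230.53640119]), 'ee_rot': array([[ 9.37023015e-01, -5.43365015e-04,  3.49267195e-01],
       [-3.49267618e-01, -1.47140850e-03,  9.37021860e-01],
       [ 4.76982410e-06, -9.99998770e-01, -1.56852344e-03]]), 'contact_force': array([ 0.34866488, -0.06992363,  0.04157836]), 'ft_torque': array([0.05364762, 0.0098438 , 0.03350519]), 'gripper_width': 85.0911263941371}
scene {'mtx': array([[542.84544587,   0.        , 317.97935941],
       [  0.        , 542.84544587, 235.82376798],
       [  0.        ,   0.        ,   1.        ]]), 'camera_from_world': array([[-7.39312948e-01,  6.73240997e-01, -1.27641930e-02,
         3.94571182e+02],
       [ 4.73616002e-01,  5.064
[... 574 characters left out ...]
598e+02],
       [ 1.26836086e-01, -1.08061893e-02, -9.91864826e-01,
         8.68566309e+02],
       [ 0.00000000e+00,  0.00000000e+00,  0.00000000e+00,
         1.00000000e+00]])}
{'mtx': array([[371.76969098,   0.        , 324.69827169],
       [  0.        , 371.76969098, 239.73856078],
       [  0.        ,   0.        ,   1.        ]]), 'T_tool_cam': array([[ 1.09208878e-03,  9.65968837e-01,  2.58656169e-01,
        -6.47236017e+01],
       [-3.35726375e-04, -2.58655955e-01,  9.65969453e-01,
        -1.43472729e+02],
       [ 9.99999347e-01, -1.14176209e-03,  4.18259510e-05,
         1.52296535e+00],
       [ 0.00000000e+00,  0.00000000e+00,  0.00000000e+00,
         1.00000000e+00]])}
```

View pics/scene0.png

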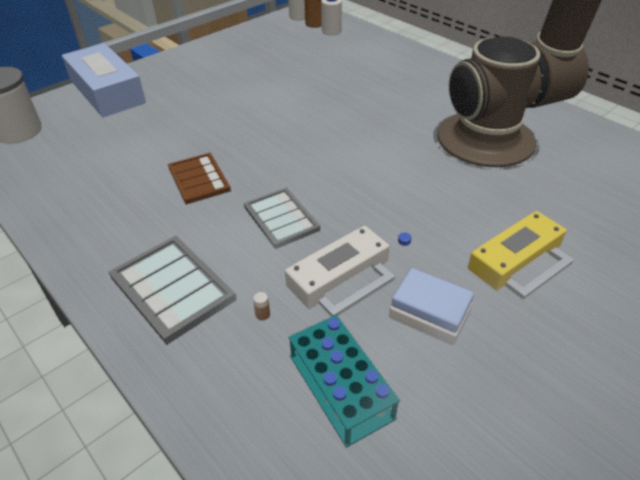

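View pics/top0.png

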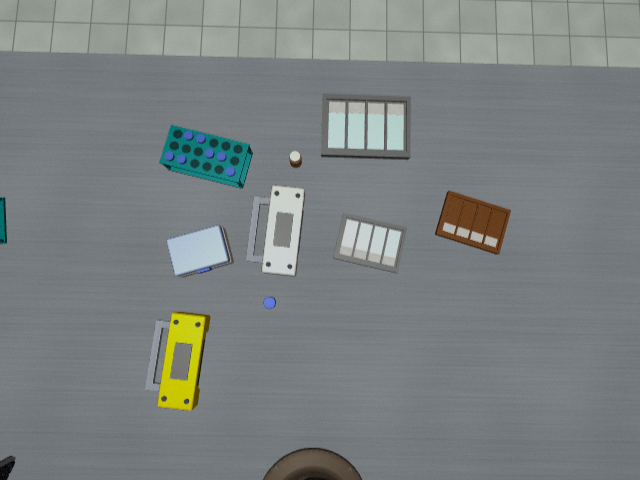

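```bash
python3 - <<'E'
import cv2
a=cv2.imread("pics/top0.png")
cv2.imwrite("pics/topc.png",cv2.resize(a[175:285,235:415],None,fx=4.4,fy=4.4,interpolation=cv2.INTER_CUBIC))
a=cv2.imread("pics/scene0.png")
cv2.imwrite("pics/scc.png",cv2.resize(a[180:320,240:400],None,fx=4.2,fy=4.2,interpolation=cv2.INTER_CUBIC))
E
```

```text
(no output)
```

View pics/topc.png

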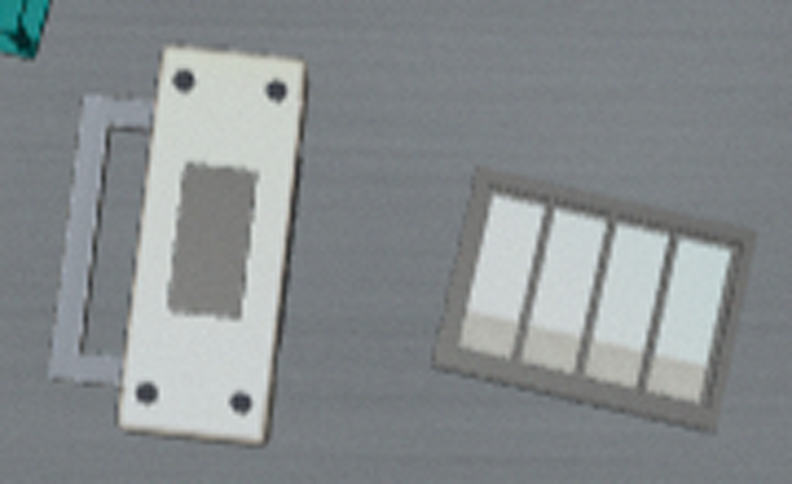

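View pics/scc.png

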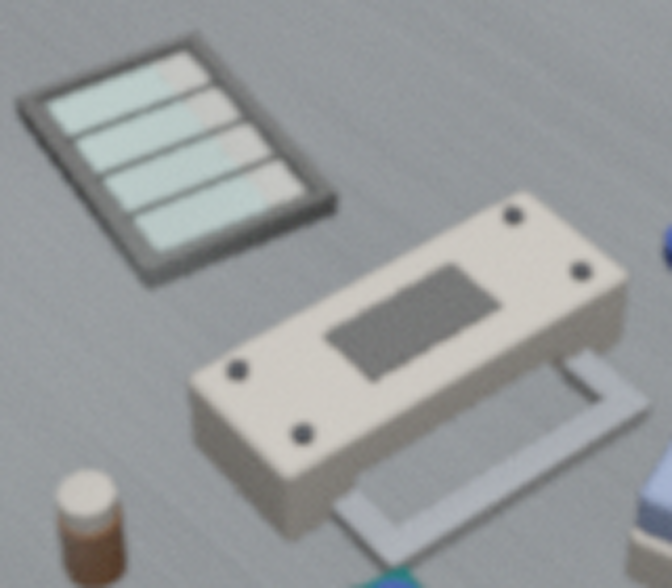

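```bash
cat > h.py <<'E'
import numpy as np
from plant import *
def back(uv,z,cam):
    c=calibration(cam);K=c["mtx"];T=c["camera_from_world"];R=T[:3,:3];t=T[:3,3]
    uv=np.atleast_2d(np.array(uv,float))
    d=(R.T@np.linalg.inv(K)@np.c_[uv,np.ones(len(uv))].T).T
    o=-R.T@t
    return o+d*((z-o[2])/d[:,2])[:,None]
def fit(model,pts):
    m=np.array(model,float);p=pts[:,:2];mc=m.mean(0);pc=p.mean(0)
    H=(m-mc).T@(p-pc);a=np.arctan2(H[0,1]-H[1,0],H[0,0]+H[1,1])
    R=np.array([[np.cos(a),-np.sin(a)],[np.sin(a),np.cos(a)]])
    t=pc-R@mc;return t,a,np.linalg.norm((m@R.T+t)-p,axis=1)
E
python3 - <<'E'
from h import *
f=lambda l,s,ox,oy:np.array(l,float)/s+[ox,oy]
rm=[[92,35],[92,-35],[-92,-35],[-92,35]]
tm=[[50,70],[50,-70],[-50,-70],[-50,70]]
top=lambda l:f(l,4.4,235,175); sc=lambda l:f(l,4.2,240,180)
for n,m,l,g,z,c in [("reader",rm,[(163,46),(303,60),(266,443),(118,430)],top,48,"top"),("tray",tm,[(478,167),(755,232),(714,432),(433,366)],top,14,"top"),
 ("reader",rm,[(290,477),(190,380),(523,190),(628,272)],sc,48,"scene"),("tray",tm,[(150,270),(18,102),(195,36),(335,200)],sc,14,"scene")]:
    t,a,r=fit(m,back(g(l)-.4,z,c));print(n,c,t.round(1),a.round(3),r.round(1))
p=back(top([(85,95),(50,378)]),12,"top");print("stop back",p.round(1))
p=back(top([(107,127),(80,355)]),12,"top");print("stop face",p.round(1))
E
```

```text
reader top [552.1  71.4] -0.075 [2.1 2.3 1.8 1.3]
tray top [ 533.4 -111.5] -0.209 [0.6 1.1 0.6 1. ]
reader scene [555.3  76.6] -0.072 [3.1 2.6 3.  2.6]
tray scene [ 535.2 -107.4] -0.211 [4.4 1.9 2.2 2.7]
stop back [[627.7 138.   12. ]
 [488.8 149.4  12. ]]
stop face [[612.  126.6  12. ]
 [500.2 135.4  12. ]]
```

>>> drive_tool(targets=[{"travel": [0.23,0,-0.257],"delta_rot": [0,0.645,0],"jaw": 0.5},{"travel": [0.23,0,-0.257],"delta_rot": [0,0.645,0],"jaw": 0.0},{"travel": [0.23,0,-0.257],"delta_rot": [0,0.645,0],"jaw": 0.0},{"travel": [0.23,0,-0.257],"delta_rot": [0,0.645,0],"jaw": 0.0},{"travel": [0.23,0,-0.257],"delta_rot": [0,0.645,0],"jaw": 0.0},{"travel": [0.46,0,-0.514],"delta_rot": [0,1.289,0],"jaw": 0.0},{"travel": [0.46,0,-0.514],"delta_rot": [0,1.289,0],"jaw": 0.0},{"travel": [0.46,0,-0.514],"delta_rot": [0,1.289,0],"jaw": 0.0},{"travel": [0.46,0,-0.514],"delta_rot": [0,1.289,0],"jaw": 0.0},{"travel": [0.46,0,-0.514],"delta_rot": [0,1.289,0],"jaw": 0.0},{"travel": [0.46,0,-0.514],"delta_rot": [0,1.289,0],"jaw": 0.0},{"travel": [0.46,0,-0.514],"delta_rot": [0,1.289,0],"jaw": 0.0}])

```text
time: 1.1
eef_pos: [365.4, 24.2, 231.2]
ee_rot: [[-0.077, -0.0, 0.997], [-0.997, -0.001, -0.077], [0.001, -1.0, -0.0]]
contact_force: [1.4, 0.3, -0.0]
gripper_width: -0.0
```

>>> drive_tool(targets=[{"travel": [0.169,0,0.083],"jaw": 0.0},{"travel": [0.169,0,0.083],"jaw": 0.0},{"travel": [0.169,0,0.083],"jaw": 0.0},{"travel": [0.169,0,0.083],"jaw": 0.0},{"travel": [0.169,0.0,0.083],"jaw": 0.0},{"travel": [0.169,0.04,0.083],"jaw": 0.0},{"travel": [0.169,0.08,0.083],"jaw": 0.0},{"travel": [0.169,0.12,0.083],"jaw": 0.0},{"travel": [0.169,0.16,0.083],"jaw": 0.0},{"travel": [0.169,0.18,0.083],"jaw": 0.0},{"travel": [0.169,0.18,0.083],"jaw": 0.0}])

```text
validation failed for argument at $.ta...
```

```bash
python3 - <<'E'
from h import *
import cv2
print(state()["eef_pos"])
cv2.imwrite("pics/w1.png",snapshot("wrist"))
a=snapshot("scene");cv2.imwrite("pics/s1.png",a)
E
```

```text
[365.3731793   24.18806277 231.24733899]
```

View pics/w1.png

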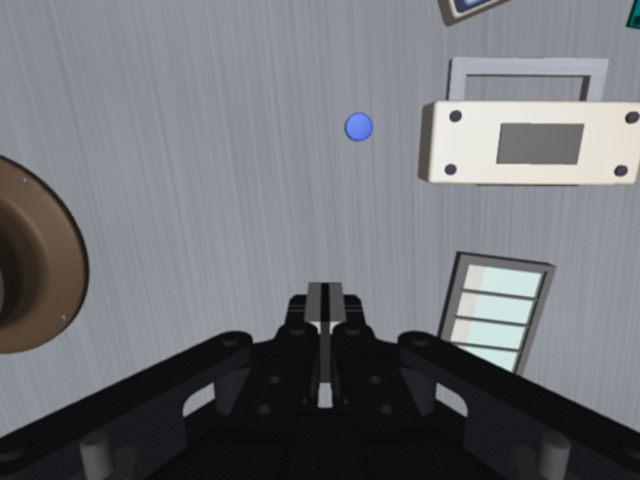

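View pics/s1.png

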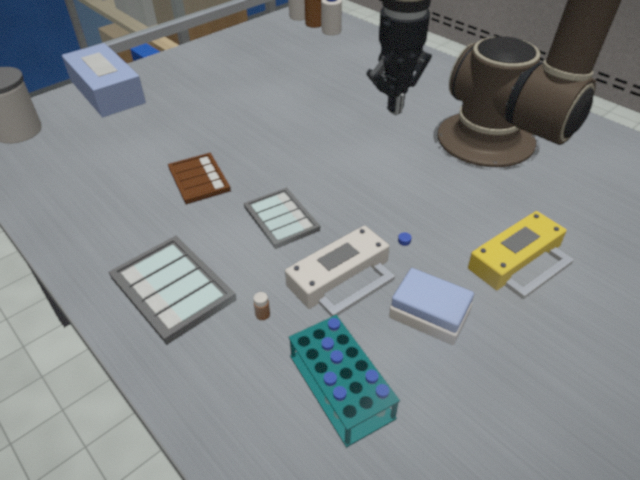

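The move was refused because `delta_rot` was missing. The wrist view shows the reader's edges level in the picture (top edge at row ~101, bottom edge at row ~184), so the yaw estimate holds. The tray is at (440–555, 252–375). I'll repeat the move with `delta_rot`.

>>> drive_tool(targets=[{"travel": [0.169,0,0.083],"delta_rot": [0,0,0],"jaw": 0.0},{"travel": [0.169,0,0.083],"delta_rot": [0,0,0],"jaw": 0.0},{"travel": [0.169,0,0.083],"delta_rot": [0,0,0],"jaw": 0.0},{"travel": [0.169,0,0.083],"delta_rot": [0,0,0],"jaw": 0.0},{"travel": [0.169,0.0,0.083],"delta_rot": [0,0,0],"jaw": 0.0},{"travel": [0.169,0.04,0.083],"delta_rot": [0,0,0],"jaw": 0.0},{"travel": [0.169,0.08,0.083],"delta_rot": [0,0,0],"jaw": 0.0},{"travel": [0.169,0.12,0.083],"delta_rot": [0,0,0],"jaw": 0.0},{"travel": [0.169,0.16,0.083],"delta_rot": [0,0,0],"jaw": 0.0},{"travel": [0.169,0.18,0.083],"delta_rot": [0,0,0],"jaw": 0.0},{"travel": [0.169,0.18,0.083],"delta_rot": [0,0,0],"jaw": 0.0}])

```text
time: 2.12
eef_pos: [431.0, -153.0, 46.4]
ee_rot: [[-0.085, -0.009, 0.996], [-0.996, 0.0, -0.085], [0.0, -1.0, -0.009]]
contact_force: [-0.7, -0.2, -0.2]
gripper_width: 0.1
```

```bash
python3 - <<'E'
from h import *
import cv2
s=state();print(s["eef_pos"],s["ee_rot"])
w=snapshot("wrist")
cv2.imwrite("pics/w2.png",w)
E
```

```text
[ 431.04994854 -152.98532618   46.35731548] [[-8.47526419e-02 -9.27417299e-03  9.96358861e-01]
 [-9.96401945e-01  3.94401704e-04 -8.47526356e-02]
 [ 3.93044971e-04 -9.99956916e-01 -9.27423059e-03]]
```

View pics/w2.png

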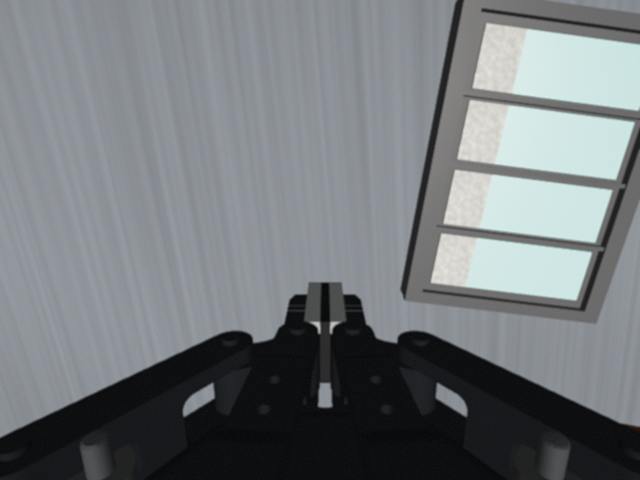

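```bash
cat >> h.py <<'E'
def wback(uv,z,s):
    c=calibration("wrist");T=c["T_tool_cam"];R=s["ee_rot"]@T[:3,:3];o=s["ee_rot"]@T[:3,3]+s["eef_pos"]
    uv=np.atleast_2d(np.array(uv,float))
    d=(R@np.linalg.inv(c["mtx"])@np.c_[uv,np.ones(len(uv))].T).T
    return o+d*((z-o[2])/d[:,2])[:,None]
E
python3 - <<'E'
from h import *
s=state()
print(wback([(412,289),(590,309),(465,0)],14,s).round(1))
print(wback([(403,297),(595,322),(458,0)],0,s).round(1))
E
```

```text
[[ 477.8 -164.9   14. ]
 [ 569.8 -183.7   14. ]
 [ 503.3  -35.3   14. ]]
[[ 475.6 -175.4    0. ]
 [ 583.5 -199.7    0. ]
 [ 505.1  -30.9    0. ]]
```

>>> drive_tool(targets=[{"travel": [0,0.02,0],"delta_rot": [0,-0.01,0],"jaw": 0.0},{"travel": [0,0.038,0],"delta_rot": [0,-0.01,0],"jaw": 0.0},{"travel": [0,0.038,0],"delta_rot": [0,-0.01,0],"jaw": 0.0},{"travel": [0,0.038,0],"delta_rot": [0,-0.01,0],"jaw": 0.0}])

```text
time: 2.5
eef_pos: [433.2, -153.5, 12.6]
ee_rot: [[-0.074, -0.005, 0.997], [-0.997, -0.001, -0.074], [0.001, -1.0, -0.005]]
contact_force: [-0.4, -0.4, 0.4]
gripper_width: 0.3
```

>>> drive_tool(targets=[{"travel": [0,0.007,0],"delta_rot": [0,0,0],"jaw": 0.0},{"travel": [0,0.007,0],"delta_rot": [0,0,0],"jaw": 0.0},{"travel": [0,0.007,0],"delta_rot": [0,0,0],"jaw": 0.0},{"travel": [0,0.007,0],"delta_rot": [0,0,0],"jaw": 0.0},{"travel": [0,0.007,0.01],"delta_rot": [0,0,0],"jaw": 0.0},{"travel": [0,0.007,0.015],"delta_rot": [0,0,0],"jaw": 0.0},{"travel": [0,0.007,0.015],"delta_rot": [0,0,0],"jaw": 0.0},{"travel": [0,0.007,0.015],"delta_rot": [0,0,0],"jaw": 0.0}])

```text
time: 3.17
eef_pos: [448.7, -154.7, 5.5]
ee_rot: [[-0.074, -0.005, 0.997], [-0.997, -0.001, -0.074], [0.001, -1.0, -0.005]]
contact_force: [-0.2, -0.6, 0.4]
gripper_width: 0.1
```

>>> drive_tool(targets=[{"travel": [0,0,0.005],"delta_rot": [0,0,0],"jaw": 0.0},{"travel": [0,0,0.01],"delta_rot": [0,0,0],"jaw": 0.0},{"travel": [0,0,0.013],"delta_rot": [0,0,0],"jaw": 0.0},{"travel": [0,0,0.016],"delta_rot": [0,0,0],"jaw": 0.0},{"travel": [0,0,0.019],"delta_rot": [0,0,0],"jaw": 0.0},{"travel": [0,0,0.02],"delta_rot": [0,0,0],"jaw": 0.0},{"travel": [0,0,0.02],"delta_rot": [0,0,0],"jaw": 0.0}])

```text
time: 3.75
eef_pos: [468.9, -156.2, 5.4]
ee_rot: [[-0.074, -0.005, 0.997], [-0.997, -0.001, -0.074], [0.001, -1.0, -0.005]]
contact_force: [-0.9, -0.3, 0.4]
gripper_width: 0.2
```

```bash
python3 - <<'E'
from h import *
import cv2
s=state();print(s["eef_pos"],s["contact_force"])
w=snapshot("wrist")
cv2.imwrite("pics/w3.png",w)
E
```

```text
[ 468.89901096 -156.20892556    5.36624324] [-0.88910426 -0.25347867  0.37435926]
```

View pics/w3.png

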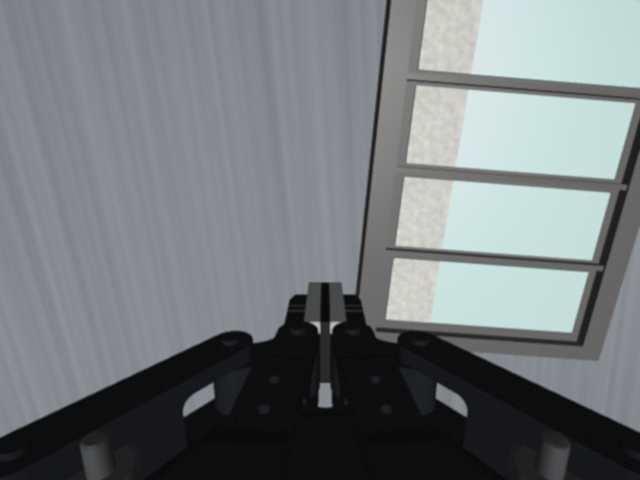

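```bash
python3 - <<'E'
from h import *
s=state()
p=wback([(391,0),(362,290),(378,341),(600,359)],14,s);print(p.round(1))
d=p[0]-p[1];print(-np.arctan2(d[0],d[1])); d=p[3]-p[2];print(np.arctan2(d[1],d[0]))
E
```

```text
[[ 499.3  -48.1   14. ]
 [ 485.2 -146.9   14. ]
 [ 490.6 -169.6   14. ]
 [ 580.8 -184.3   14. ]]
-0.14182386321973353
-0.1617704129462248
```

>>> drive_tool(targets=[{"travel": [0,0,0.003],"delta_rot": [0,0,0],"jaw": 0.0},{"travel": [0,0,0.006],"delta_rot": [0,0,0],"jaw": 0.0},{"travel": [0,0,0.007],"delta_rot": [0,0,0],"jaw": 0.0},{"travel": [0,0,0.007],"delta_rot": [0,0,0],"jaw": 0.0},{"travel": [0,0,0.007],"delta_rot": [0,0,0],"jaw": 0.0},{"travel": [0,0,-0.02],"delta_rot": [0,0,0],"jaw": 0.0},{"travel": [0,-0.03,-0.04],"delta_rot": [0,0,0],"jaw": 0.0},{"travel": [0,-0.07,-0.05],"delta_rot": [0,0,0],"jaw": 0.0},{"travel": [0.02,-0.11,-0.05],"delta_rot": [0,0,0],"jaw": 0.4},{"travel": [0.05,-0.13,-0.05],"delta_rot": [0,0,0],"jaw": 0.5},{"travel": [0.09,-0.13,-0.04],"delta_rot": [0,0,0],"jaw": 0.5},{"travel": [0.1,-0.13,-0.02],"delta_rot": [0,0,0],"jaw": 0.5}])

```text
time: 4.8
eef_pos: [442.3, -258.7, 138.5]
ee_rot: [[-0.078, -0.0, 0.997], [-0.997, -0.005, -0.078], [0.005, -1.0, 0.0]]
contact_force: [0.3, 0.9, 0.5]
gripper_width: 42.5
```

```bash
python3 - <<'E'
from h import *
import cv2
s=state();print(s["eef_pos"],s["ee_rot"],s["contact_force"])
cv2.imwrite("pics/w4.png",snapshot("wrist"))
a=snapshot("top");cv2.imwrite("pics/t4.png",a)
cv2.imwrite("pics/t4c.png",cv2.resize(a[175:285,235:415],None,fx=4.4,fy=4.4,interpolation=cv2.INTER_CUBIC))
E
```

```text
[ 442.28160284 -258.73484733  138.49271297] [[-7.75576636e-02 -3.58131708e-04  9.96987804e-01]
 [-9.96974277e-01 -5.19365148e-03 -7.75584769e-02]
 [ 5.20578333e-03 -9.99986449e-01  4.57593738e-05]] [0.33430504 0.86376952 0.49620442]
```

View pics/w4.png

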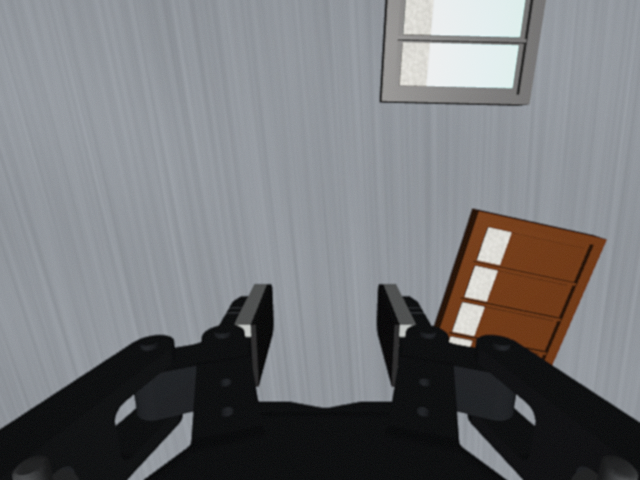

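View pics/t4c.png

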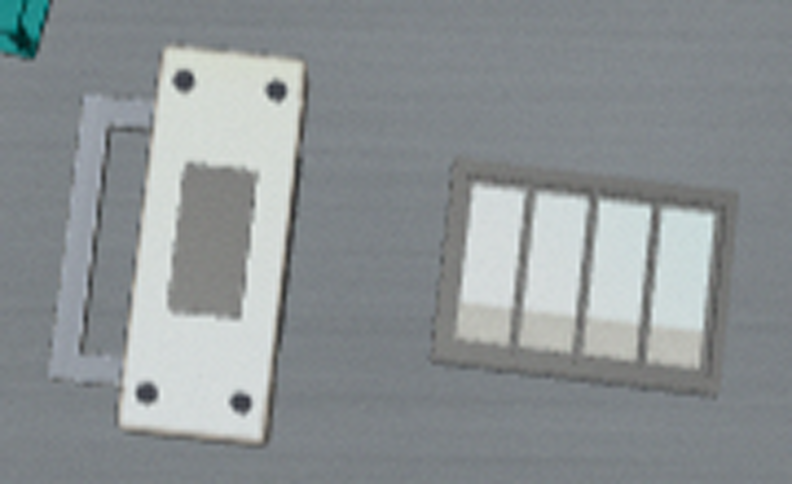

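```bash
python3 - <<'E'
from h import *
tm=[[50,70],[50,-70],[-50,-70],[-50,70]]
l=np.array([(456,157),(740,192),(716,397),(431,362)])/4.4+[235,175]-.4
t,a,r=fit(tm,back(l,14,"top"));print(t,a,r)
ro=np.array([552.6,73]);y=np.array([.075,.997]);x=np.array([.997,-.075]);d=t-ro;print("reader frame",d@x,d@y)
s=state()
p=wback([(382,101),(529,104)],14,s);print(p.round(1));print(wback([(474,210),(607,238)],14,s))
for q in p: 
  d=q[:2]-ro;print(d@x,d@y)
E
```

```text
[ 544.11264224 -106.96569982] -0.10553930194961614 [0.62345865 0.70438802 1.30709413 0.96610867]
reader frame 5.035531796653793 -180.0623545577876
[[ 490.3 -168.3   14. ]
 [ 588.6 -177.9   14. ]]
[[ 553.78934213 -247.60045369   14.        ]
 [ 651.89650263 -276.14658298   14.        ]]
-44.01455920874438 -245.24003652199076
54.73564904131911 -247.41645244491585
```

>>> drive_tool(targets=[{"travel": [-0.032,0,0.044],"delta_rot": [0,0,0],"jaw": 0.5},{"travel": [-0.064,0,0.088],"delta_rot": [0,0,0],"jaw": 0.5},{"travel": [-0.064,0,0.088],"delta_rot": [0,0,0],"jaw": 0.5},{"travel": [-0.064,0.0,0.088],"delta_rot": [0,0,0],"jaw": 0.5},{"travel": [-0.064,0.04,0.088],"delta_rot": [0,0,0],"jaw": 0.5},{"travel": [-0.064,0.08,0.088],"delta_rot": [0,0,0],"jaw": 0.5},{"travel": [-0.064,0.11,0.088],"delta_rot": [0,0,0],"jaw": 0.5},{"travel": [-0.064,0.12,0.088],"delta_rot": [0,0,0],"jaw": 0.5},{"travel": [-0.064,0.12,0.088],"delta_rot": [0,0,0],"jaw": 0.5},{"travel": [-0.064,0.12,0.088],"delta_rot": [0,0,0],"jaw": 0.5}])

```text
time: 5.73
eef_pos: [536.4, -199.8, 16.4]
ee_rot: [[-0.076, -0.002, 0.997], [-0.997, -0.002, -0.076], [0.002, -1.0, -0.002]]
contact_force: [-0.3, -0.6, 0.2]
gripper_width: 42.5
```

```bash
python3 - <<'E'
from h import *
import cv2
s=state();print(s["eef_pos"],s["ee_rot"],s["contact_force"])
cv2.imwrite("pics/w5.png",snapshot("wrist"))
a=snapshot("scene")
cv2.imwrite("pics/s5c.png",cv2.resize(a[130:310,200:400],None,fx=3.3,fy=3.3,interpolation=cv2.INTER_CUBIC))
E
```

```text
[ 536.42411896 -199.77216156   16.43716903] [[-0.07626765 -0.0023766   0.99708455]
 [-0.99708551 -0.00175335 -0.07627191]
 [ 0.00192951 -0.99999564 -0.00223595]] [-0.26718753 -0.63084128  0.23665283]
```

View pics/w5.png

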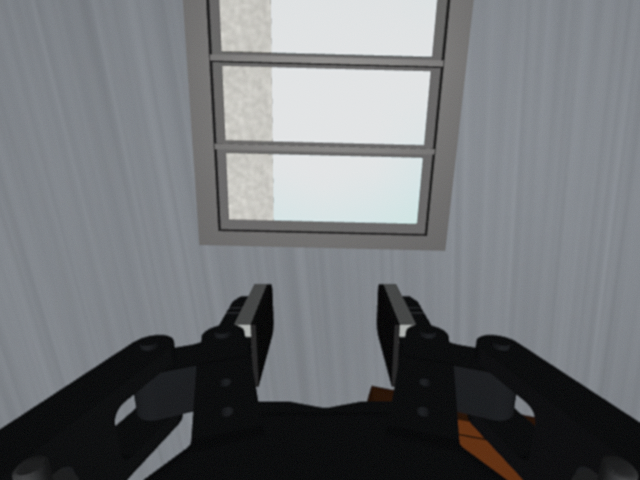

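View pics/s5c.png

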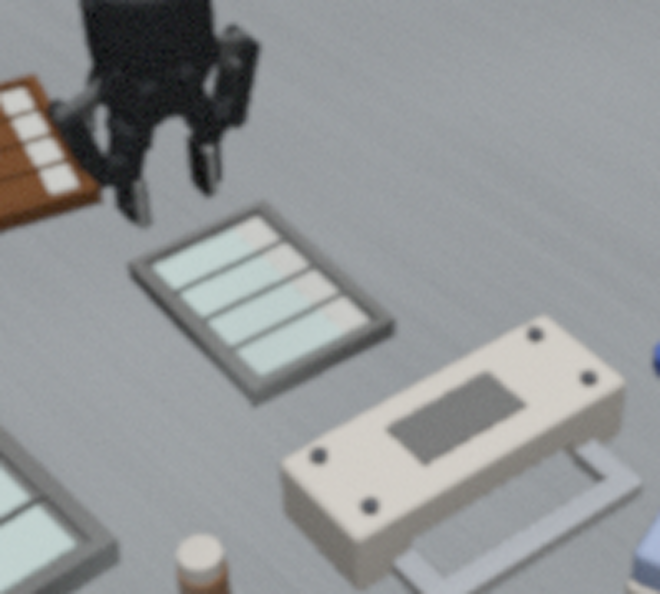

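>>> drive_tool(targets=[{"travel": [0,0.007,0],"delta_rot": [0,0,0],"jaw": 0.5},{"travel": [0,0.012,0],"delta_rot": [0,0,0],"jaw": 0.5},{"travel": [0,0.012,0],"delta_rot": [0,0,0],"jaw": 0.5},{"travel": [0,0.012,0],"delta_rot": [0,0,0],"jaw": 0.5},{"travel": [0,0.012,0],"delta_rot": [0,0,0],"jaw": 0.5}])

```text
time: 6.25
eef_pos: [538.0, -200.6, 6.3]
ee_rot: [[-0.076, 0.001, 0.997], [-0.997, -0.003, -0.076], [0.003, -1.0, 0.001]]
contact_force: [-0.6, 0.6, 0.3]
gripper_width: 42.8
```

>>> drive_tool(targets=[{"travel": [0,0.004,0],"delta_rot": [0,0,0],"jaw": 0.5},{"travel": [0,0.004,0],"delta_rot": [0,0,0],"jaw": 0.5},{"travel": [-0.007,0.004,0],"delta_rot": [0,0,0],"jaw": 0.5},{"travel": [-0.014,0.004,0],"delta_rot": [0,0,0],"jaw": 0.5},{"travel": [-0.019,0.004,-0.0005],"delta_rot": [0,0,0],"jaw": 0.5},{"travel": [-0.024,0.004,-0.001],"delta_rot": [0,0,0],"jaw": 0.5},{"travel": [-0.029,0.004,-0.0015],"delta_rot": [0,0,0],"jaw": 0.5},{"travel": [-0.034,0.004,-0.002],"delta_rot": [0,0,0],"jaw": 0.5},{"travel": [-0.039,0.004,-0.0025],"delta_rot": [0,0,0],"jaw": 0.5},{"travel": [-0.044,0.004,-0.003],"delta_rot": [0,0,0],"jaw": 0.5},{"travel": [-0.049,0.004,-0.003],"delta_rot": [0,0,0],"jaw": 0.5},{"travel": [-0.049,0.004,-0.003],"delta_rot": [0,0,0],"jaw": 0.5}])

```text
time: 7.25
eef_pos: [538.8, -150.4, 2.2]
ee_rot: [[-0.076, 0.001, 0.997], [-0.997, -0.003, -0.076], [0.002, -1.0, 0.002]]
contact_force: [-0.2, 0.5, 0.2]
gripper_width: 42.5
```

```bash
python3 - <<'E'
from h import *
import cv2
s=state();print(s["eef_pos"],s["ee_rot"],s["contact_force"])
cv2.imwrite("pics/w6.png",snapshot("wrist"))
a=snapshot("scene")
cv2.imwrite("pics/s6c.png",cv2.resize(a[130:310,200:400],None,fx=3.3,fy=3.3,interpolation=cv2.INTER_CUBIC))
E
```

```text
[ 538.79670363 -150.44896085    2.18041515] [[-0.07563732  0.00135751  0.99713447]
 [-0.99713242 -0.00254493 -0.0756337 ]
 [ 0.00243497 -0.99999584  0.00154611]] [-0.17171752  0.53288323  0.22401396]
```

View pics/w6.png

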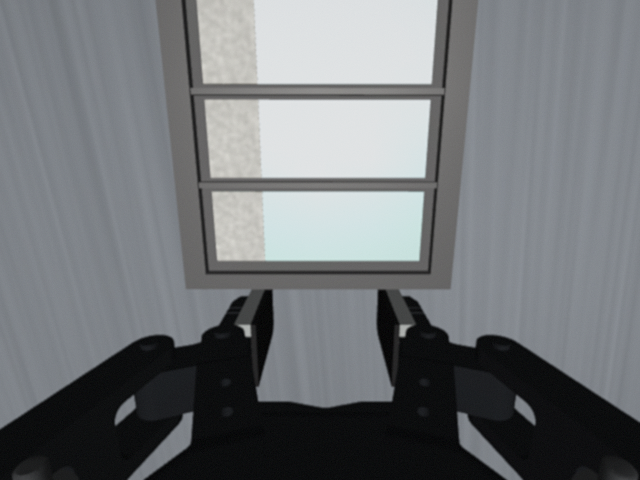

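View pics/s6c.png

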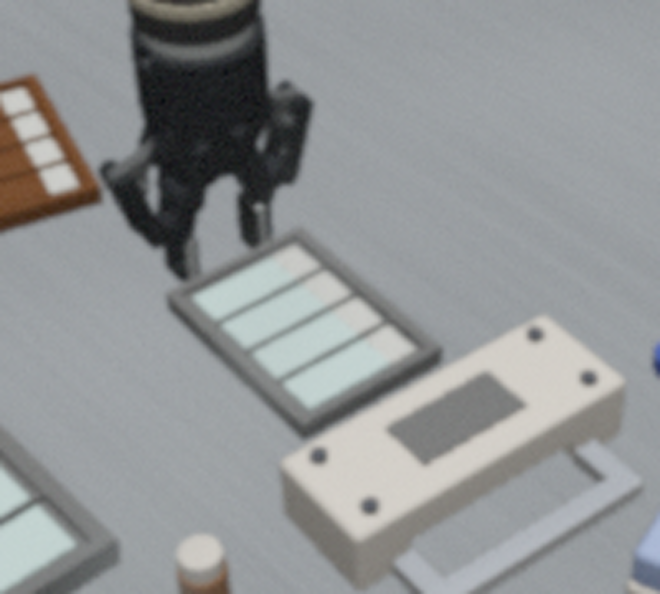

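```bash
python3 - <<'E'
from h import *
import cv2
s=state()
p=wback([(187,289),(451,289),(157,0),(479,0)],14,s);print(p.round(1))
ro=np.array([552.6,73]);y=np.array([.075,.997]);x=np.array([.997,-.075])
for q in p: d=q[:2]-ro;print((d@x).round(1),(d@y).round(1))
a=snapshot("top")
cv2.imwrite("pics/t6c.png",cv2.resize(a[175:285,235:415],None,fx=4.4,fy=4.4,interpolation=cv2.INTER_CUBIC))
E
```

```text
[[ 488.7 -135.    14. ]
 [ 588.7 -142.7   14. ]
 [ 496.2  -38.4   14. ]
 [ 596.3  -46.1   14. ]]
-48.1 -212.1
52.2 -212.4
-47.9 -115.3
52.5 -115.5
```

View pics/t6c.png

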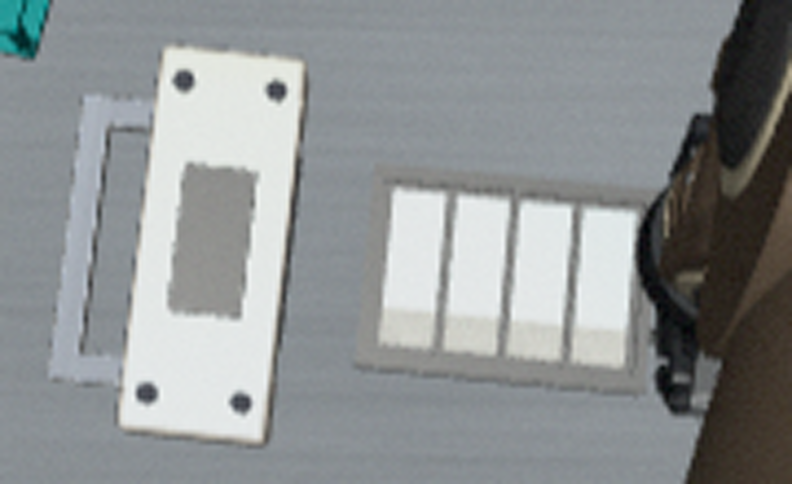

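```bash
python3 - <<'E'
from h import *
p=back(np.array([(378,165),(357,362)])/4.4+[235,175]-.4,14,"top");m=p.mean(0);print(p.round(1),m)
x=np.array([.997,-.075])
print("vs stop",(m[:2]-[556.1,131])@x,"vs reader",(m[:2]-[552.1,71.4])@x, "scene-based",(m[:2]-[555.3,76.6])@x)
E
```

```text
[[596.6  -5.2  14. ]
 [500.2   3.   14. ]] [548.4176644   -1.13921448  14.        ]
vs stop 2.25115249019596 vs reader 1.7691524901959605 scene-based -1.0312475098039726
```

>>> drive_tool(targets=[{"travel": [-0.006,0,0],"delta_rot": [0,0,0],"jaw": 0.5},{"travel": [-0.012,0,0],"delta_rot": [0,0,0],"jaw": 0.5},{"travel": [-0.018,0,-0.0005],"delta_rot": [0,0,0],"jaw": 0.5},{"travel": [-0.024,0,-0.0005],"delta_rot": [0,0,0],"jaw": 0.5},{"travel": [-0.03,0,-0.001],"delta_rot": [0,0,0],"jaw": 0.5},{"travel": [-0.036,0,-0.001],"delta_rot": [0,0,0],"jaw": 0.5},{"travel": [-0.042,0,-0.0015],"delta_rot": [0,0,0],"jaw": 0.5},{"travel": [-0.048,0,-0.0015],"delta_rot": [0,0,0],"jaw": 0.5},{"travel": [-0.054,0,-0.0015],"delta_rot": [0,0,0],"jaw": 0.5},{"travel": [-0.06,0,-0.0015],"delta_rot": [0,0,0],"jaw": 0.5},{"travel": [-0.06,0,-0.0015],"delta_rot": [0,0,0],"jaw": 0.5}])

```text
time: 8.32
eef_pos: [542.0, -90.0, 2.0]
ee_rot: [[-0.075, 0.001, 0.997], [-0.997, -0.002, -0.075], [0.002, -1.0, 0.002]]
contact_force: [-0.5, 0.3, 0.2]
gripper_width: 42.5
```

```bash
python3 - <<'E'
from h import *
import cv2
s=state();print(s["eef_pos"],s["contact_force"])
cv2.imwrite("pics/w7.png",snapshot("wrist"))
a=snapshot("scene")
cv2.imwrite("pics/s7c.png",cv2.resize(a[130:310,200:400],None,fx=3.3,fy=3.3,interpolation=cv2.INTER_CUBIC))
E
```

```text
[541.97728485 -90.02819833   1.95460724] [-0.50503643  0.34489903  0.17218312]
```

View pics/w7.png

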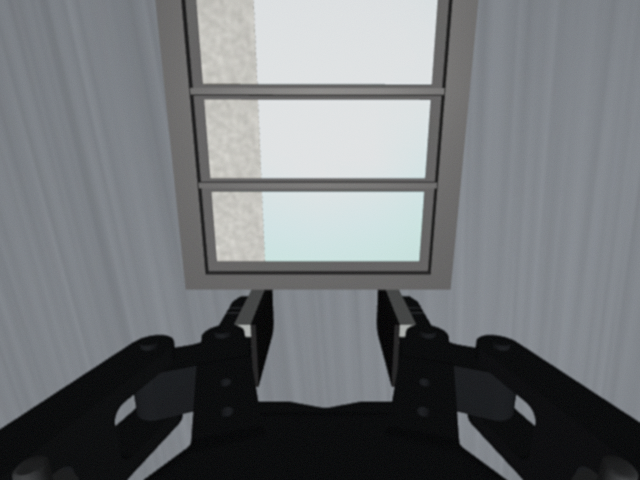

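View pics/s7c.png

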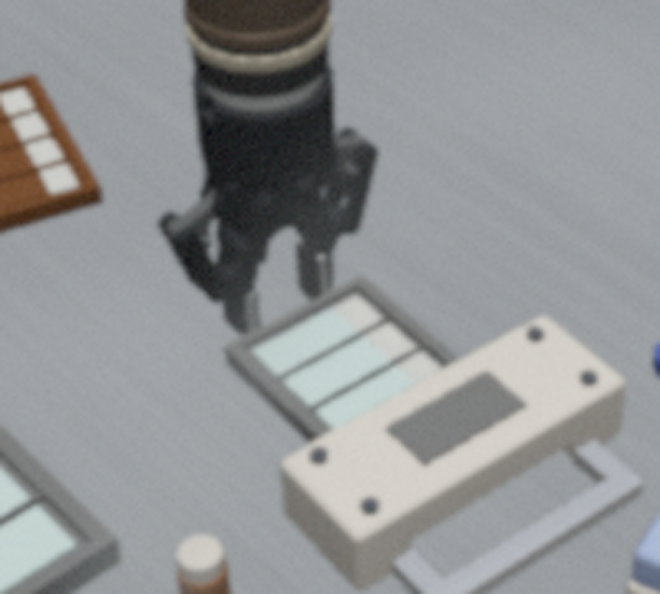

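>>> drive_tool(targets=[{"travel": [-0.006,0,0],"delta_rot": [0,0,0],"jaw": 0.5},{"travel": [-0.012,0,0],"delta_rot": [0,0,0],"jaw": 0.5},{"travel": [-0.018,0,0],"delta_rot": [0,0,0],"jaw": 0.5},{"travel": [-0.024,0,0],"delta_rot": [0,0,0],"jaw": 0.5},{"travel": [-0.03,0,0],"delta_rot": [0,0,0],"jaw": 0.5},{"travel": [-0.036,0,0],"delta_rot": [0,0,0],"jaw": 0.5},{"travel": [-0.042,0,0],"delta_rot": [0,0,0],"jaw": 0.5},{"travel": [-0.048,0,0],"delta_rot": [0,0,0],"jaw": 0.5},{"travel": [-0.048,0,0],"delta_rot": [0,0,0],"jaw": 0.5}])

```text
time: 9.17
eef_pos: [545.4, -41.4, 1.6]
ee_rot: [[-0.074, 0.001, 0.997], [-0.997, -0.001, -0.074], [0.001, -1.0, 0.001]]
contact_force: [0.1, -0.4, -0.8]
gripper_width: 42.1
```

```bash
python3 - <<'E'
from h import *
import cv2
s=state();print(s["eef_pos"],s["contact_force"])
cv2.imwrite("pics/w8.png",snapshot("wrist"))
E
```

```text
[545.43178884 -41.39372231   1.62627163] [ 0.06338787 -0.37233207 -0.83695167]
```

View pics/w8.png

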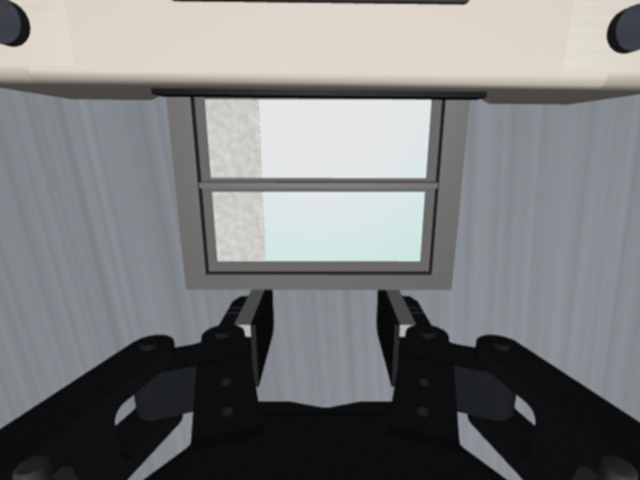

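>>> drive_tool(targets=[{"travel": [-0.005,-0.001,0],"delta_rot": [0,0,0],"jaw": 0.5},{"travel": [-0.01,-0.001,0],"delta_rot": [0,0,0],"jaw": 0.5},{"travel": [-0.014,-0.001,0],"delta_rot": [0,0,0],"jaw": 0.5},{"travel": [-0.017,-0.001,0],"delta_rot": [0,0,0],"jaw": 0.5},{"travel": [-0.019,-0.001,0],"delta_rot": [0,0,0],"jaw": 0.5},{"travel": [-0.019,-0.001,0],"delta_rot": [0,0,0],"jaw": 0.5}])

```text
time: 9.72
eef_pos: [546.8, -22.3, 2.5]
ee_rot: [[-0.074, 0.001, 0.997], [-0.997, -0.001, -0.074], [0.001, -1.0, 0.001]]
contact_force: [0.6, -0.2, 0.2]
gripper_width: 42.3
```

```bash
python3 - <<'E'
from h import *
import cv2
s=state();print(s["eef_pos"],s["contact_force"])
cv2.imwrite("pics/w9.png",snapshot("wrist"))
a=snapshot("scene")
cv2.imwrite("pics/s9c.png",cv2.resize(a[130:310,200:400],None,fx=3.3,fy=3.3,interpolation=cv2.INTER_CUBIC))
a=snapshot("top")
cv2.imwrite("pics/t9c.png",cv2.resize(a[175:285,235:415],None,fx=4.4,fy=4.4,interpolation=cv2.INTER_CUBIC))
E
```

```text
[546.75571862 -22.2610511    2.51866269] [ 0.59005551 -0.23760301  0.17619088]
```

View pics/w9.png

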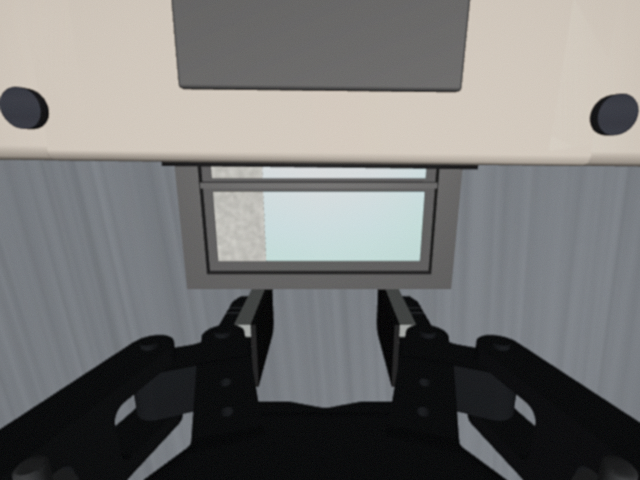

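View pics/t9c.png

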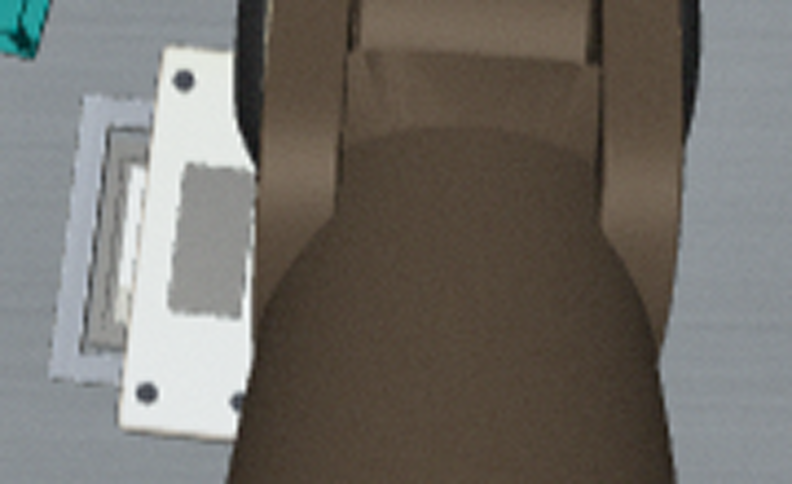

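>>> drive_tool(targets=[{"travel": [-0.001,0,0],"delta_rot": [0,0,0],"jaw": 0.5},{"travel": [-0.002,0,0],"delta_rot": [0,0,0],"jaw": 0.5},{"travel": [-0.0025,0,0],"delta_rot": [0,0,0],"jaw": 0.5},{"travel": [-0.0025,0,0],"delta_rot": [0,0,0],"jaw": 0.5}])

```text
time: 10.2
eef_pos: [547.0, -20.3, 2.6]
ee_rot: [[-0.074, 0.001, 0.997], [-0.997, -0.001, -0.074], [0.001, -1.0, 0.001]]
contact_force: [-0.0, -1.2, 0.6]
gripper_width: 42.7
```

```bash
python3 - <<'E'
from h import *
import cv2
a=snapshot("top")
cv2.imwrite("pics/t10c.png",cv2.resize(a[190:270,240:300],None,fx=7,fy=7,interpolation=cv2.INTER_CUBIC))
E
```

```text
(no output)
```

View pics/t10c.png

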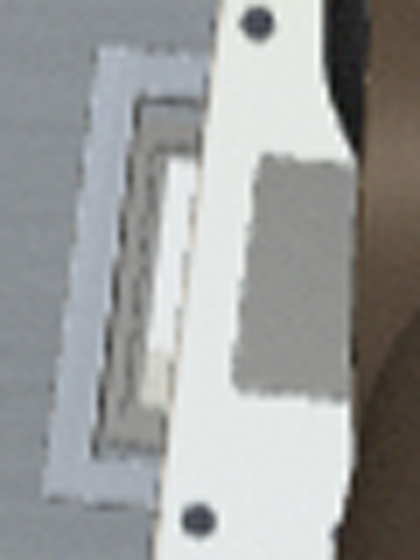

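>>> drive_tool(targets=[{"travel": [-0.001,0,0],"delta_rot": [0,0,0],"jaw": 0.5},{"travel": [-0.002,0,0],"delta_rot": [0,0,0],"jaw": 0.5},{"travel": [-0.002,0,0],"delta_rot": [0,0,0],"jaw": 0.5},{"travel": [-0.002,0,0],"delta_rot": [0,0,0],"jaw": 0.5}])

```text
time: 10.58
eef_pos: [547.0, -19.0, 2.7]
ee_rot: [[-0.075, 0.001, 0.997], [-0.997, -0.003, -0.075], [0.003, -1.0, 0.001]]
contact_force: [-0.6, -4.5, 0.6]
gripper_width: 42.7
```

>>> drive_tool(targets=[{"travel": [-0.001,0,0],"delta_rot": [0,0,0],"jaw": 0.5},{"travel": [-0.002,0,0],"delta_rot": [0,0,0],"jaw": 0.5},{"travel": [-0.002,0,0],"delta_rot": [0,0,0],"jaw": 0.5},{"travel": [-0.002,0,0],"delta_rot": [0,0,0],"jaw": 0.5}])

```text
time: 10.92
eef_pos: [546.8, -18.9, 2.7]
ee_rot: [[-0.076, 0.0, 0.997], [-0.997, -0.007, -0.076], [0.007, -1.0, 0.001]]
contact_force: [-2.2, -8.6, 0.6]
gripper_width: 42.8
```

```bash
python3 - <<'E'
from h import *
import cv2
print(state()["contact_force"],state()["eef_pos"])
a=snapshot("top")
cv2.imwrite("pics/t11c.png",cv2.resize(a[190:270,240:300],None,fx=7,fy=7,interpolation=cv2.INTER_CUBIC))
w=snapshot("wrist");cv2.imwrite("pics/w11.png",w)
E
```

```text
[-2.21052716 -8.57330851  0.59015287] [546.81020665 -18.88529139   2.65453662]
```

View pics/t11c.png

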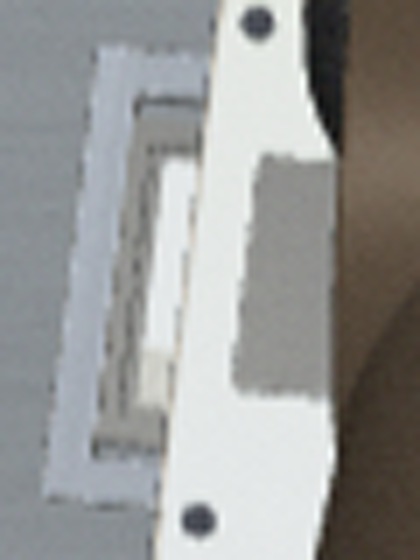

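View pics/w11.png

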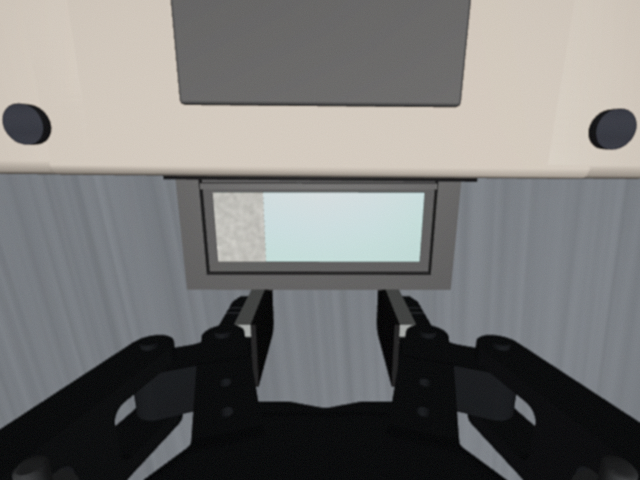

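Forward motion has stalled at 8.6 N and the dark gap at the stop has closed. The tray is centred between the channel walls at columns 164–477. Now I'll back off.

>>> drive_tool(targets=[{"travel": [0.005,0,0],"delta_rot": [0,0,0],"jaw": 0.5},{"travel": [0.02,0,0],"delta_rot": [0,0,0],"jaw": 0.5},{"travel": [0.045,0,0],"delta_rot": [0,0,0],"jaw": 0.5},{"travel": [0.06,0,0],"delta_rot": [0,0,0],"jaw": 0.5},{"travel": [0.06,0,0],"delta_rot": [0,0,0],"jaw": 0.5},{"travel": [0.07,-0.04,0],"delta_rot": [0,0,0],"jaw": 0.5},{"travel": [0.09,-0.08,0],"delta_rot": [0,0,0],"jaw": 0.5},{"travel": [0.12,-0.12,0],"delta_rot": [0,0,0],"jaw": 0.5},{"travel": [0.15,-0.14,-0.02],"delta_rot": [0,0,0],"jaw": 0.5},{"travel": [0.18,-0.15,-0.05],"delta_rot": [0,0,0],"jaw": 0.5},{"travel": [0.2,-0.15,-0.08],"delta_rot": [0,0,0],"jaw": 0.5},{"travel": [0.2,-0.15,-0.08],"delta_rot": [0,0,0],"jaw": 0.5}])

```text
time: 12.02
eef_pos: [448.6, -213.0, 155.7]
ee_rot: [[-0.08, 0.001, 0.997], [-0.997, -0.007, -0.08], [0.007, -1.0, 0.001]]
contact_force: [-0.3, -0.1, -0.1]
gripper_width: 42.6
```

>>> drive_tool(targets=[{"travel": [0,0,0],"delta_rot": [0,0,0],"jaw": 0.5},{"travel": [0,0,0],"delta_rot": [0,0,0],"jaw": 0.5},{"travel": [0,0,0],"delta_rot": [0,0,0],"jaw": 0.5},{"travel": [0,0,0],"delta_rot": [0,0,0],"jaw": 0.5}])

```text
time: 12.35
eef_pos: [449.5, -212.1, 155.3]
ee_rot: [[-0.078, 0.001, 0.997], [-0.997, -0.007, -0.078], [0.007, -1.0, 0.001]]
contact_force: [-0.9, -0.4, -0.2]
gripper_width: 42.7
```

```bash
python3 - <<'E'
from h import *
import cv2
print(state()["contact_force"],state()["eef_pos"])
a=snapshot("top")
cv2.imwrite("pics/t12c.png",cv2.resize(a[175:285,235:415],None,fx=4.4,fy=4.4,interpolation=cv2.INTER_CUBIC))
cv2.imwrite("pics/s12.png",snapshot("scene"))
E
```

```text
[-0.8789012  -0.37080177 -0.22394454] [ 449.46531222 -212.12529597  155.26763628]
```

View pics/t12c.png

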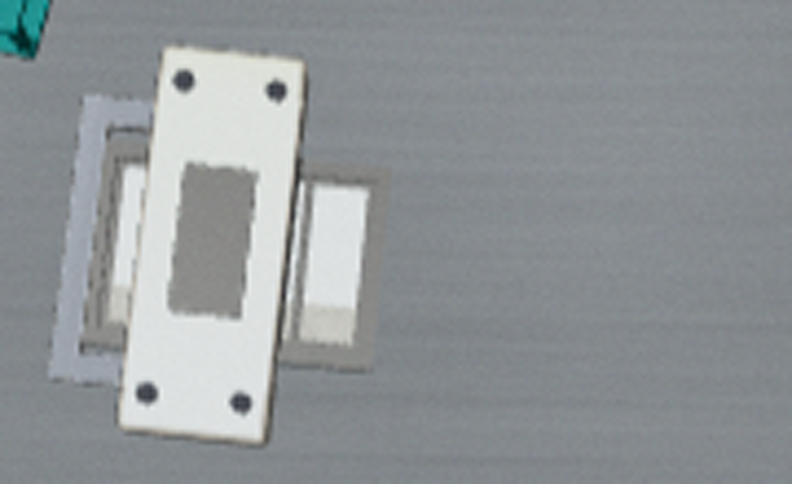

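View pics/s12.png

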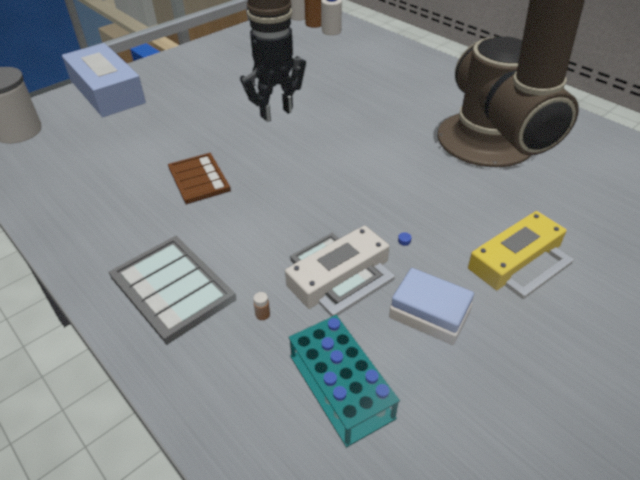

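```bash
python3 - <<'E'
from h import *
import cv2
p=back(np.array([(390,168),(373,370)])/4.4+[235,175]-.4,14,"top");m=p.mean(0)[:2];print(p.round(1),m)
for f in ([556.1,131],): d=m-np.array(f);print(d@[.997,-.075],d@[.075,.997],"expect -140")
d=p[0]-p[1];print("ang",np.arctan2(d[1],d[0]))
a=snapshot("top")
cv2.imwrite("pics/t13c.png",cv2.resize(a[190:270,240:330],None,fx=7,fy=7,interpolation=cv2.INTER_CUBIC))
E
```

```text
[[595.3 -11.1  14. ]
 [496.5  -4.8  14. ]] [545.89381825  -7.96152537]
0.24655120237802666 -139.31010442770298 expect -140
ang -0.06388483887145321
```

View pics/t13c.png

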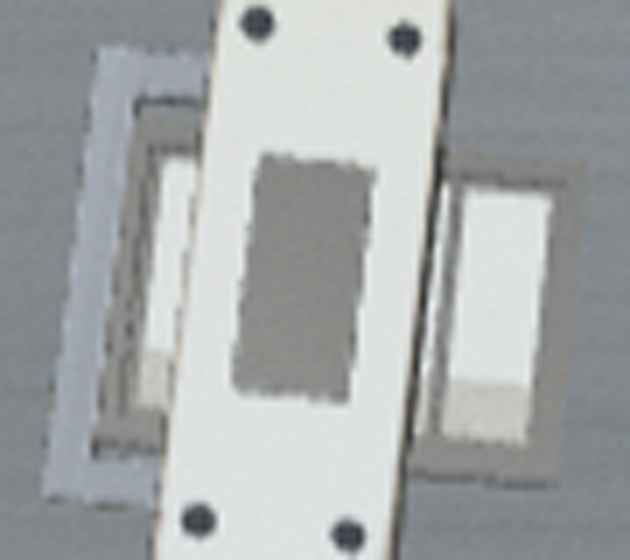

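The measurements agree: the tray is home within about 1 mm, centred, and about 0.01 rad off square. Handing in.

```bash
python3 -c "
from plant import *
print(finish_job())"
```

```text
the job is handed in; nothing more can be done
None
```

The tray is home against the end stop and the job is handed in, at about 12.5 s of the 64 s allowed. `finish_job` gives no verdict, so the result rests on my own checks.

I nudged the tray's rear side with the closed fingers to take out most of its turn and offset. Then I pushed it from behind with two spread fingertips, under the bridge, until it stalled at about 8.6 N. After that I backed straight off and raised the fingers clear.

**Last checks, from the top camera (good to about 2 mm):**
- **Along the channel:** the tray's rear edge is 139.3 mm from the stop face, where 140 mm means fully home. The dark gap at the stop had closed.
- **Sideways:** about 0.2 mm off the centre line.
- **Square:** about 0.01 rad off the reader's axis.
- **Fingers:** about 155 mm above the bench, with only sensor noise on the force reading.
- **Bystanders:** the tip box, vial, cap and rack look unmoved in the scene picture. I judged this by eye and did not measure it.

**What failed or disagreed:** one move call was refused because I left out a field, and I repeated it. The top and scene cameras disagreed by about 3 to 5 mm on where the reader is. I relied on the top view and the contact force.

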